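# Refit the cover of a terminal box under its frame lips

## Robot

A 6-joint arm with a two-finger parallel gripper is mounted at the origin on the work surface; the furniture and walls round the work are solid. World frame = base frame: x ahead of the robot, y to its left, z up, the work surface at z = 0. Lengths are in mm, angles in rad, forces in N, time in s.
With the tool pointing down it reaches from about 325 to 900 mm from the base axis. Payload 3.5 kg.
Tool frame: the origin (TCP) lies at the centre of the arm's flange, where the gripper is bolted on; the fingertips stand 173 mm ahead of it and the grasp point (between the pads) lies 155 mm ahead of it; z points along the fingers, y is the line along which they close (so a half turn about z gives the same grasp; the last joint's range is limited). The gripper opens to 85 mm and grips with 20 to 120 N. Pads are 22 mm wide; open, the fingers measure 114 mm over their backs; the gripper's body (76 mm by 85 mm) begins 54 mm behind the grasp point. The pads swing forward as they close: fully open they stand 13 mm farther back than shut.
Start: joints at [1.088, 0.276, -0.026, 1.268, 0, 1.467], TCP at [231.715, 580.457, 404.713] pointing down, gripper open.
Joint ranges: [-3.12, 3.12], [-0.85, 1.88], [-1.08, 1.24], [-1.95, 2.15], [-1.57, 1.53], [-3.14, 3.14]. Speed limits (rad/s): [2.57, 2.57, 3.14, 3.14, 3.14, 3.14].

## Interface

Orientations are given as a unit quaternion [x, y, z, w].
In Python, from cell import manip gives the robot as it stands.
- The arm moves only by the shell command python3 -m pendant 'ROWS'. ROWS is JSON, a list of rows, each an object of numbers: "tx", "ty", "tz": the shift along the tool's x, y, z in cm; "rx", "ry", "rz": the turn, a rotation vector about the tool's x, y, z in degrees; "grip": the finger opening in cm, from 0 to 8.54. A call has 1 to 10 rows; each row is the pose to reach, as a shift and turn from the pose commanded when the call began, along the tool's axes at that moment; what a row does not reach only later rows make up. A row lasts 1/12 s, in which the tool goes at most 41.7 mm and 7.16 degrees, less where a joint would pass 70% of its speed; a pose out of reach is approached as far as the arm can. A call with a gripper value outside its range is refused whole. The fingers move at their own pace and stop on an object; the grip force is fixed at half the most. Time passes only in rows, so rows that repeat a pose let the fingers close. It gives the time, the measured TCP pose, the force, the opening and the grip force at its end, in the units of the state.
- manip.sense(): the state, without advancing time (a new reading comes with each control period).
- manip.get_image(name): name is "side" or "top" or "wrist"; returns a dict with "image" (400x640x3 uint8, red, green, blue), "fx", "fy", "cx", "cy" (pixels), "D" ([k1, k2, p1, p2, k3] as OpenCV has them; the pictures are not rectified), "R" (3x3) and "t" (3): a world point X has camera coordinates R X + t; the wrist camera has in their place "mount" (4x4, takes a point from camera to tool coordinates, whose origin is the TCP and whose axes are the flange's). Camera axes: x right, y down, z forward; pixel columns grow to the right and rows downward; lengths in mm; the calibration is good to about 2 mm. A picture is of the moment at which its call begins: read the wrist's pose just before it. There is no depth.
- manip.hand_in(): hands the job in; it is judged then, once.
The state is a dict: "time_s": time; "joint_pos": joint angles; "qd": joint speeds; "effort": joint torques, N m; "tcp_pos": TCP position; "orientation": TCP orientation; "contact_force": force on the tool from outside, world axes, zero at the start; "moment": the same for the moment, N m; "opening": finger opening in mm; "finger_force": force on a finger pad.
Only numpy, scipy, OpenCV 4.12 (cv2) and the standard library are available. Lean on these libraries where they do the work, as an engineer would, in place of code of your own. Each camera call takes 0.05 s, during which the arm holds its last target. There are 200 camera calls.

## Task

Put the blue cover back on the terminal box: it is longer than the opening, so tilt it, slip one end under the frame's wide lip as far as it goes, lower the other end and slide the cover back under the narrow lip until it lies flat on the ledges and has pressed in the red switch pin. The frame sits a little differently on its slotted screws each time and is easily bent, so feel for its stops and press only lightly; let go at the end and leave the things around undisturbed.

Things in the scene. Friction and masses are not known exactly. Their poses are not given: they have to be found in the camera images.
- cover: Blue cover plate, 90 (its x) x 156 (its y) x 8 mm, 0.2 to 0.45 kg, alike end for end, lying flat on the bench at the start. Origin: centre of its underside, z up through the plate. A black grip rib stands at the middle of the top: 56 mm along x, 14 mm thick along y (pinch it across y), from 8 to 53 mm above the underside.
- terminal_box: Grey open box, fixed to the bench, 118 (its x) x 222 (its y) mm, origin under its centre on the bench, z up; yaw within 0.35 rad, +y end to the robot's left. On it an aluminium frame (130 x 244 mm) on slotted screws stands up to 12 mm off its middle position, either way along the box's y: NOT reported, new each time, to be found by touch. It does not shift under 25 N; more damages it.
- opening_mid (a point): Point of the box (not of the frame) at the centre of the frame's opening when the frame is in its middle position, at z 50 mm, the top of the lips. Opening 140 mm (y -70 to +70) x 96 mm (x -48 to +48, side walls down to the ledges). Lips 4 mm thick, underside at z 46 mm. Below the opening is wiring space with terminals, up to z 23 mm.
- wide_mid (a point): Point of the box: foot of the end wall of the pocket under the wide lip (+y end), at z 30 mm, box y +89 mm, frame in its middle position. Ledge top at z 30 mm from y +25 to +89. The pocket is 19 mm deep and 16 mm high, so the cover enters it at up to about 15 degrees of tilt. With the cover flat against this wall, its other end clears the narrow lip by 3 mm.
- narrow_mid (a point): Point of the box: foot of the end wall of the pocket under the narrow lip (-y end), at z 30 mm, box y -78 mm, frame in its middle position. Ledge top at z 30 mm from y -82 to -60; the pocket is 8 mm deep. Seated, the cover's underside is at z 30 mm and its end is at this wall; the whole frame with lips, walls and ledges shares the unreported offset.
- home_switch (a joint): Red switch pin, 6 mm thick, in the middle of the -y pocket's end wall at z 34 mm. Reads metres pressed in: 0 free (sticks out 6 mm), 0.006 flush with the wall; very light spring (under 0.3 N). The end of the seated cover presses it.
- tape_measure: Yellow tape measure, 35 x 93 x 66 mm, stands near the work; leave it alone. Origin: centre of underside.
- offcut_2: Brown wood offcut, 45 x 90 x 36 mm, lies near the work; leave it alone. Origin: centre of underside.
- marker_red: White marker with red cap, 16 x 125 x 18 mm, lies near the work; leave it alone. Origin: centre of underside.
- hex_key: Steel hex key, 40 x 105 x 9 mm, lies near the work; leave it alone. Origin: centre of underside.
Mind the look-alikes: they are no part of the job. Of the things shaped like the cover, the blue one is meant.

How it is judged:
By the outcome, as a careful person would: the job done as asked, in the order asked, and still so for the second after the job is handed in, with the robot touching nothing.
It also fails if it takes over 51 s, if anything falls off the work surface, if the arm or the gripper's body presses on something with over 40 N, if the wrist force passes 120 N, or if a joint passes its speed limit or range.

## Working session

There is one attempt and no reset: what is moved stays moved. The work goes in short steps, Python scripts to look and compute and a shell command to move; the robot and the scene stay as the last step left them, time stands still between calls to the robot, and variables do not carry over. Pictures are saved under pics/ and viewed, at most 10 in all, crops included, and the job is handed in when it is done.

```bash
ls; mkdir -p pics; python3 - <<'E'
from cell import manip
import cv2,numpy as np,pickle
s=manip.sense();print(s)
d={}
for n in("top","side"):
    g=manip.get_image(n);d[n]=g
    print(n,g["fx"],g["cx"],g["cy"],g["D"],np.round(-np.array(g["R"]).T@g["t"]))
    cv2.imwrite(f"pics/{n}0.png",g["image"][:,:,::-1])
pickle.dump(d,open("i0.pkl","wb"))
E
```

```text
pics
{'time_s': 0.0, 'joint_pos': array([ 1.08760321e+00,  2.77199617e-01, -2.79117852e-02,  1.26795124e+00,
        1.32610546e-06,  1.46742008e+00]), 'qd': array([-2.32519500e-04, -2.89724002e-04,  8.88705541e-04, -6.34984119e-04,
       -2.79819372e-04, -2.87553088e-05]), 'effort': array([ 2.38473265e-03, -4.45508623e+01,  2.95202011e+01,  1.62720558e-02,
        7.59233785e-05, -3.40167659e-06]), 'tcp_pos': array([231.53551453, 580.11894059, 403.50329709]), 'orientation': array([ 1.88768855e-01,  9.82020893e-01, -1.08457985e-03, -3.28228682e-04]), 'contact_force': array([ 1.16064487,  0.09336415, -0.15313514]), 'moment': array([-0.0350129 ,  0.04883777, -0.0242836 ]), 'finger_force': 0.0, 'opening': 85.3494017607568}
top 392.12384491792375 324.24976893874424 196.87902364941556 [0.02873531 0.         0.         0.         0.        ] [ 459.   11. 1085.]
side 465.70947180679434 324.4080899971837 202.19757243470943 [0.04169821 0.         0.         0.         0.        ] [   71. -1081.   908.]
```

View pics/top0.png

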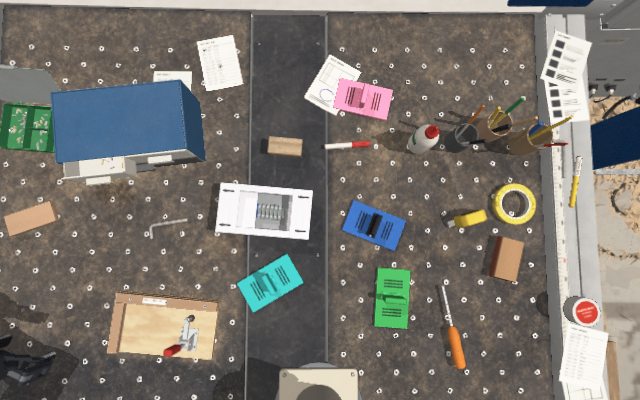

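View pics/side0.png

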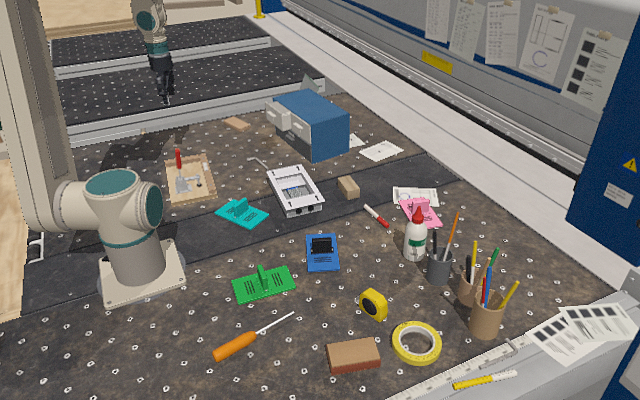

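The top view shows four cover-like plates: blue (374,224), teal (270,283), green (392,298) and pink (363,98). The blue one with the black rib fits the description. The white frame on the box is at (264,211), with its wide lip to the left (+y). The side view agrees: blue is at (322,252) and the frame at (296,190).

```bash
cat > h.py <<'E'
import numpy as np,cv2
from scipy.spatial.transform import Rotation as Ro
def K(g): return np.array([[g["fx"],0,g["cx"]],[0,g["fy"],g["cy"]],[0,0,1.]])
def cast(g,uv,z,R=None,t=None):
    R=np.array(g["R"]) if R is None else R; t=np.array(g["t"]) if t is None else t
    n=cv2.undistortPoints(np.array(uv,float).reshape(-1,1,2),K(g),np.array(g["D"])).reshape(-1,2)
    d=np.c_[n,np.ones(len(n))]@R; c=-R.T@t
    return c+d*((z-c[2])/d[:,2])[:,None]
def wrist_Rt(g,s):
    T=np.eye(4);T[:3,:3]=Ro.from_quat(s["orientation"]).as_matrix();T[:3,3]=s["tcp_pos"]
    I=np.linalg.inv(T@np.array(g["mount"])); return I[:3,:3],I[:3,3]
def rect(P):
    (c,(w,h),a)=cv2.minAreaRect(P[:,:2].astype(np.float32)); return np.round(c,1),round(w,1),round(h,1),round(a,2)
E
python3 - <<'E'
import pickle;from h import *
d=pickle.load(open("i0.pkl","rb"));g=d["top"];im=g["image"];hsv=cv2.cvtColor(im,cv2.COLOR_RGB2HSV)
def big(m,box):
    x0,y0,x1,y1=box;k=np.zeros_like(m);k[y0:y1,x0:x1]=m[y0:y1,x0:x1]
    k=cv2.morphologyEx(k,cv2.MORPH_OPEN,np.ones((3,3)))
    c=max(cv2.findContours(k,cv2.RETR_EXTERNAL,cv2.CHAIN_APPROX_NONE)[0],key=cv2.contourArea);return c.reshape(-1,2)
b=big(cv2.inRange(hsv,(100,120,60),(125,255,255)),(330,190,420,260))
print("cover",rect(cast(g,b,8)))
f=big(cv2.inRange(hsv,(0,0,170),(180,60,255)),(205,170,325,250))
print("frame",rect(cast(g,f,50)))
k=big(cv2.inRange(hsv,(0,0,0),(180,255,45)),(355,205,395,245));print("rib",rect(cast(g,k,53)))
cr=np.hstack([cv2.resize(im[190:260,330:420],None,fx=4.4,fy=4.4,interpolation=2),cv2.resize(im[176:246,210:320],None,fx=3.6,fy=4.4,interpolation=2)])
cv2.imwrite("pics/crop1.png",cr[:,:,::-1])
E
```

```text
cover (array([ 479.7, -151.5]), 155.9, 90.4, 68.18)
frame (array([517.1, 143.3]), 244.7, 132.0, 85.47)
rib (array([ 481.4, -141.3]), 13.2, 53.9, 68.72)
```

View pics/crop1.png

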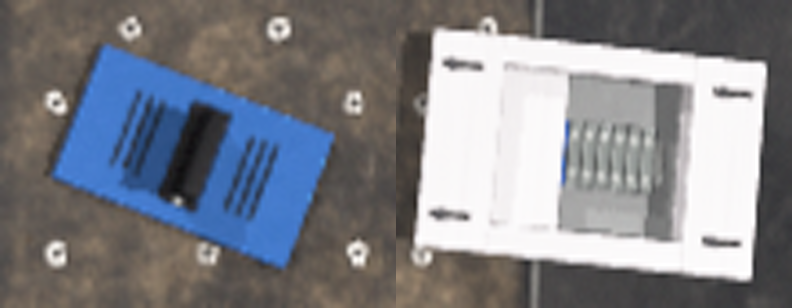

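Blue is confirmed by its black rib: it measures 155.9 x 90.4 at z=8, yaw −21.8°. The frame measures 244.7 x 132 at z=50, yaw about −4.5°, centre (517,143). Tool y is already along the cover's y, so I move above the cover.

```bash
python3 -m pendant '[{"tx":-50.2,"ty":-58.7},{"tx":-50.2,"ty":-58.7},{"tx":-50.2,"ty":-58.7},{"tx":-50.2,"ty":-58.7},{"tx":-50.2,"ty":-58.7},{"tx":-50.2,"ty":-58.7},{"tx":-50.2,"ty":-58.7},{"tx":-50.2,"ty":-58.7},{"tx":-50.2,"ty":-58.7},{"tx":-50.2,"ty":-58.7}]'; python3 - <<'E'
from h import *
from cell import manip
s=manip.sense();R=Ro.from_quat(s["orientation"]).as_matrix()
print(s["joint_pos"].round(2),R.T@(np.array([480,-151.5,400])-s["tcp_pos"]))
E
```

```text
[ 1.09  0.28 -0.03  1.27  0.    1.47] [-501.99199287 -587.39873569    4.72667991]validation failed for argument at $[0]...
```

```bash
python3 -m pendant '[{"tx":-2.6,"ty":-3},{"tx":-5.2,"ty":-6},{"tx":-7.8,"ty":-9},{"tx":-10.4,"ty":-12},{"tx":-13,"ty":-15},{"tx":-15.6,"ty":-18},{"tx":-18.2,"ty":-21},{"tx":-20.8,"ty":-24},{"tx":-23.4,"ty":-27},{"tx":-26,"ty":-30}]'
```

```text
validation failed for argument at $[0]...
```

```bash
python3 -m pendant '[{"tx":-2.6,"ty":-3,"tz":0,"rx":0,"ry":0,"rz":0,"grip":8.5},{"tx":-5.2,"ty":-6,"tz":0,"rx":0,"ry":0,"rz":0,"grip":8.5}]'; python3 -m pendant --help | head -30
```

```text
time_s: 0.27
tcp_pos: [257.5, 505.7, 403.6]
orientation: [0.187, 0.982, -0.001, -0.0]
contact_force: [1.3, -0.3, -0.1]
opening: 85.0
finger_force: 0.0invalid input: not JSON, or not a number
```

All keys are required in each row.

```bash
python3 -m pendant '[{"tx":-27,"ty":-31.5,"tz":0,"rx":0,"ry":0,"rz":0,"grip":8.5},{"tx":-27,"ty":-31.5,"tz":0,"rx":0,"ry":0,"rz":0,"grip":8.5},{"tx":-27,"ty":-31.5,"tz":0,"rx":0,"ry":0,"rz":0,"grip":8.5},{"tx":-27,"ty":-31.5,"tz":0,"rx":0,"ry":0,"rz":0,"grip":8.5},{"tx":-27,"ty":-31.5,"tz":0,"rx":0,"ry":0,"rz":0,"grip":8.5},{"tx":-27,"ty":-31.5,"tz":0,"rx":0,"ry":0,"rz":0,"grip":8.5},{"tx":-27,"ty":-31.5,"tz":0,"rx":0,"ry":0,"rz":0,"grip":8.5},{"tx":-27,"ty":-31.5,"tz":0,"rx":0,"ry":0,"rz":0,"grip":8.5},{"tx":-27,"ty":-31.5,"tz":0,"rx":0,"ry":0,"rz":0,"grip":8.5},{"tx":-27,"ty":-31.5,"tz":0,"rx":0,"ry":0,"rz":0,"grip":8.5}]'
```

```text
time_s: 1.1
tcp_pos: [391.5, 110.8, 404.5]
orientation: [0.189, 0.982, -0.0, 0.0]
contact_force: [0.4, 0.3, 0.5]
opening: 85.0
finger_force: 0.0
```

```bash
python3 - <<'E'
from cell import manip
import pickle
s=manip.sense();pickle.dump((s,manip.get_image("wrist")),open("w1.pkl","wb"))
E
python3 -m pendant '[{"tx":-17.9,"ty":-21.1,"tz":7,"rx":0,"ry":0,"rz":0,"grip":8.5},{"tx":-17.9,"ty":-21.1,"tz":7,"rx":0,"ry":0,"rz":0,"grip":8.5},{"tx":-17.9,"ty":-21.1,"tz":7,"rx":0,"ry":0,"rz":0,"grip":8.5},{"tx":-17.9,"ty":-21.1,"tz":7,"rx":0,"ry":0,"rz":0,"grip":8.5},{"tx":-17.9,"ty":-21.1,"tz":7,"rx":0,"ry":0,"rz":0,"grip":8.5},{"tx":-17.9,"ty":-21.1,"tz":7,"rx":0,"ry":0,"rz":0,"grip":8.5},{"tx":-17.9,"ty":-21.1,"tz":7,"rx":0,"ry":0,"rz":0,"grip":8.5},{"tx":-17.9,"ty":-21.1,"tz":7,"rx":0,"ry":0,"rz":0,"grip":8.5},{"tx":-17.9,"ty":-21.1,"tz":7,"rx":0,"ry":0,"rz":0,"grip":8.5}]'
python3 - <<'E'
from cell import manip
from h import *
import pickle
s=manip.sense();g=manip.get_image("wrist");pickle.dump((s,g),open("w2.pkl","wb"))
_,g1=pickle.load(open("w1.pkl","rb"))
cv2.imwrite("pics/w12.png",cv2.resize(np.vstack([g1["image"],g["image"]]),None,fx=.75,fy=.75)[:,:,::-1])
print(np.round(g["mount"],2),g["fx"])
E
```

```text
time_s: 1.9
tcp_pos: [479.7, -150.9, 333.6]
orientation: [0.19, 0.982, 0.0, -0.001]
contact_force: [0.4, 0.6, 0.3]
opening: 84.9
finger_force: 0.0
[[-0.   -0.95 -0.31 79.14]
 [ 1.   -0.   -0.    0.25]
 [ 0.   -0.31  0.95 30.32]
 [ 0.    0.    0.    1.  ]] 282.1416766644388
```

View pics/w12.png

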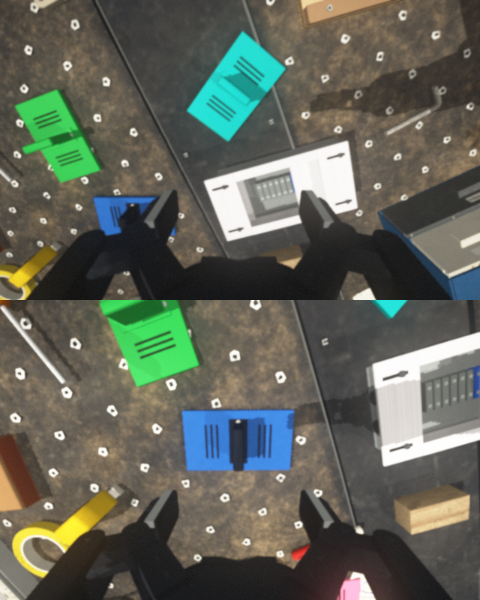

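The wrist views show the cover square to the fingers with its rib at column 238 of 480, centred between them. I check the cover and the frame numerically from both wrist pictures.

```bash
python3 - <<'E'
from h import *
import pickle
def big(m):
    m=cv2.morphologyEx(m,cv2.MORPH_OPEN,np.ones((5,5)))
    return max(cv2.findContours(m,cv2.RETR_EXTERNAL,cv2.CHAIN_APPROX_NONE)[0],key=cv2.contourArea).reshape(-1,2)
s,g=pickle.load(open("w2.pkl","rb"));R,t=wrist_Rt(g,s);h=cv2.cvtColor(g["image"],cv2.COLOR_RGB2HSV)
m=cv2.inRange(h,(100,120,50),(125,255,255));m[:,420:]=0
print(rect(cast(g,big(m),8,R,t)))
k=cv2.inRange(h,(0,0,0),(180,255,50));m0=np.zeros_like(k);m0[155:232,290:345]=k[155:232,290:345]
print("rib",rect(cast(g,big(m0),53,R,t)))
s,g=pickle.load(open("w1.pkl","rb"));R,t=wrist_Rt(g,s);h=cv2.cvtColor(g["image"],cv2.COLOR_RGB2HSV)
m=cv2.inRange(h,(0,0,120),(180,40,255));m[:,:265]=0;m[:,482:]=0;m[:180]=0;m[325:]=0
c=big(m);P=cast(g,c,50,R,t);print("frame",rect(P))
u=np.array([np.sin(np.radians(4.5)),np.cos(np.radians(4.5))]);v=np.array([u[1],-u[0]])
print(np.percentile(P[:,:2]@u,[0,5,95,100]),np.percentile(P[:,:2]@v,[0,5,95,100]), np.array([517.1,143.3])@u,np.array([517.1,143.3])@v)
# opening, left image
inner=cv2.inRange(h,(0,0,0),(180,255,110));inner[:,:300]=0;inner[:,400:]=0;inner[:215]=0;inner[300:]=0
print(rect(cast(g,big(inner),50,R,t)))
E
```

```text
(array([ 479.8, -151.6]), 156.6, 89.7, 68.1)Traceback (most recent call last):
  File "<stdin>", line 10, in <module>
  File "<stdin>", line 5, in big
ValueError: max() iterable argument is empty
```

The cover agrees with the top view to within 0.2 mm. Descend and grip.

```bash
python3 -m pendant '[{"tx":0,"ty":-0.05,"tz":4,"rx":0,"ry":0,"rz":0,"grip":6},{"tx":0,"ty":-0.05,"tz":8,"rx":0,"ry":0,"rz":0,"grip":6},{"tx":0,"ty":-0.05,"tz":11.5,"rx":0,"ry":0,"rz":0,"grip":6},{"tx":0,"ty":-0.05,"tz":13.8,"rx":0,"ry":0,"rz":0,"grip":6},{"tx":0,"ty":-0.05,"tz":13.8,"rx":0,"ry":0,"rz":0,"grip":0.8},{"tx":0,"ty":-0.05,"tz":13.8,"rx":0,"ry":0,"rz":0,"grip":0.8},{"tx":0,"ty":-0.05,"tz":13.8,"rx":0,"ry":0,"rz":0,"grip":0.8},{"tx":0,"ty":-0.05,"tz":13.8,"rx":0,"ry":0,"rz":0,"grip":0.8},{"tx":0,"ty":-0.05,"tz":13.8,"rx":0,"ry":0,"rz":0,"grip":0.8},{"tx":0,"ty":-0.05,"tz":13.8,"rx":0,"ry":0,"rz":0,"grip":0.8}]'; python3 - <<'E'
from h import *
import pickle
s,g=pickle.load(open("w1.pkl","rb"));im=g["image"][180:330,260:490];cv2.imwrite("pics/f1.png",cv2.resize(im,None,fx=3.4,fy=3.4,interpolation=2)[:,:,::-1])
E
```

```text
time_s: 2.78
tcp_pos: [480.9, -150.3, 199.2]
orientation: [0.189, 0.982, -0.0, 0.002]
contact_force: [-0.8, 1.3, 6.6]
opening: 13.2
finger_force: 61.3
```

View pics/f1.png

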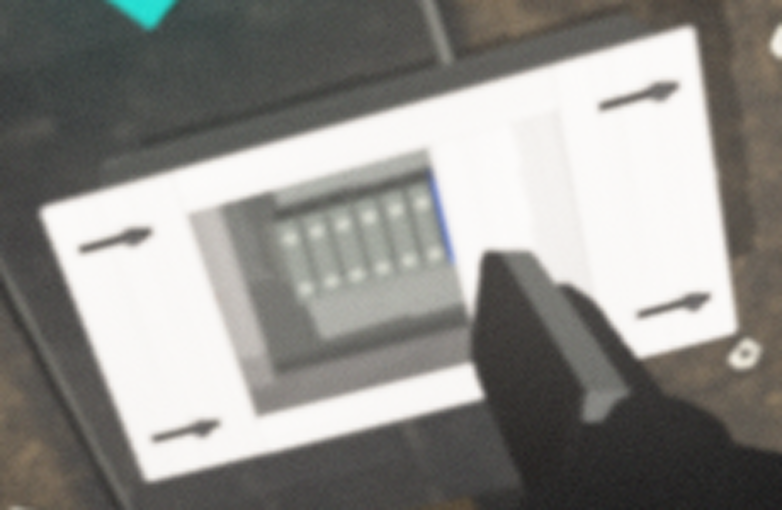

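The grip holds (61 N on the rib). The crop shows the frame with outer corners at about (42,207), (692,28), (738,330) and (147,481), and the narrow-lip edge from (190,213) to (257,413). I lift, turn to the box yaw and compute the frame from these corners.

```bash
python3 -m pendant '[{"tx":0,"ty":0,"tz":-2,"rx":0,"ry":0,"rz":0,"grip":0.8},{"tx":0,"ty":0,"tz":-5,"rx":0,"ry":0,"rz":0,"grip":0.8},{"tx":0,"ty":0,"tz":-8,"rx":0,"ry":0,"rz":-6,"grip":0.8},{"tx":0,"ty":0,"tz":-9,"rx":0,"ry":0,"rz":-12,"grip":0.8},{"tx":0,"ty":0,"tz":-9,"rx":0,"ry":0,"rz":-17.3,"grip":0.8},{"tx":0,"ty":0,"tz":-9,"rx":0,"ry":0,"rz":-17.3,"grip":0.8},{"tx":0,"ty":0,"tz":-9,"rx":0,"ry":0,"rz":-17.3,"grip":0.8}]'
cat > plan.py <<'E'
from h import *
from cell import manip
import sys
F=np.array([517.1,143.3]);YAW=np.radians(-4.5);D=199.
u=np.array([-np.sin(YAW),np.cos(YAW),0]);v=np.array([np.cos(YAW),np.sin(YAW),0]);Z=np.array([0,0,1.])
def state():
    s=manip.sense();R=Ro.from_quat(s["orientation"]).as_matrix();p=s["tcp_pos"]
    ey=R[:,1];n=-R[:,2];C=p-D*n
    out=lambda P:np.round([(P-np.r_[F,0])@v,(P-np.r_[F,0])@u,P[2]],1)
    f=s["contact_force"];th=np.degrees(np.arctan2(-ey[2],np.hypot(*ey[:2])))
    print("t",round(s["time_s"],2),"C",out(C),"+end",out(C+78*ey),"-end",out(C-78*ey),"tilt %.2f roll %.2f yaw %.2f"%(th,np.degrees(R[2,0]),np.degrees(np.arctan2(-ey[0],ey[1]))),
      "F xyz",np.round([f@v,f@u,f[2]],1),"M",np.round([s["moment"]@v,s["moment"]@u],2),"open",round(s["opening"],1),round(float(s["finger_force"])))
    return s,R
def target(ye,ze,th,xe=0):
    s,R=state();a=np.radians(th)
    e=np.cos(a)*u-np.sin(a)*Z;n=np.sin(a)*u+np.cos(a)*Z
    T=np.r_[F,0]+ye*u+xe*v+ze*Z-78*e+D*n
    Rt=np.c_[np.cross(e,-n),e,-n]
    print("shift cm",np.round(R.T@(T-s["tcp_pos"])/10,2),"rot deg",np.round(np.degrees(Ro.from_matrix(R.T@Rt).as_rotvec()),2))
if __name__=="__main__":
    a=[float(x) for x in sys.argv[1:]]
    target(*a) if a else state()
E
python3 - <<'E'
from h import *
import pickle
s,g=pickle.load(open("w1.pkl","rb"));R,t=wrist_Rt(g,s)
q=np.array([[42,207],[692,28],[738,330],[147,481],[190,213],[257,413],[560,110],[590,290]])/3.4+[260,180]
P=cast(g,q,50,R,t)[:,:2];F=np.array([517.1,143.3]);a=np.radians(4.5)
print(np.round(np.c_[(P-F)@[np.cos(a),-np.sin(a)],(P-F)@[np.sin(a),np.cos(a)]],1))
import pickle
g=pickle.load(open("i0.pkl","rb"))["top"]
q=np.array([[497-396,65],[497-396,225],[690-396,85],[684-396,238]])/[3.6,4.4]+[210,176]
P=cast(g,q,50)[:,:2];print(np.round(np.c_[(P-F)@[np.cos(a),-np.sin(a)],(P-F)@[np.sin(a),np.cos(a)]],1))
E
python3 plan.py 66 75 12
```

```text
time_s: 3.37
tcp_pos: [479.3, -149.9, 287.0]
orientation: [0.04, 0.999, -0.0, 0.0]
contact_force: [0.1, 0.2, -3.2]
opening: 12.8
finger_force: 59.8
[[ -64.9 -120.8]
 [ -61.9  121.5]
 [  67.   121.6]
 [  65.7 -122.7]
 [ -46.2  -68.9]
 [  46.8  -69.8]
 [ -45.4   70.9]
 [  31.3   68.5]]
[[ 46.4  72.7]
 [-48.8  63.3]
 [ 45.7 -68.9]
 [-46.  -72.4]]
t 3.37 C [ -14.7 -295.3   88. ] +end [ -14.5 -217.3   88. ] -end [ -14.8 -373.3   88. ] tilt 0.00 roll -0.01 yaw -4.61 F xyz [ 0.1  0.2 -3.2] M [0.02 0.04] open 12.8 60
shift cm [-1.41 32.64  0.11] rot deg [12.    0.   -0.11]
```

The frame is consistent in both views (opening edges at y ≈ ±70, x centre ≈ +1). Move over the opening while tilting 12°.

```bash
python3 -m pendant '[{"tx":-1.5,"ty":4,"tz":0,"rx":0,"ry":0,"rz":0,"grip":0.8},{"tx":-1.5,"ty":8,"tz":0,"rx":0,"ry":0,"rz":0,"grip":0.8},{"tx":-1.5,"ty":12,"tz":0,"rx":4,"ry":0,"rz":-0.1,"grip":0.8},{"tx":-1.5,"ty":16,"tz":0,"rx":8,"ry":0,"rz":-0.1,"grip":0.8},{"tx":-1.5,"ty":20,"tz":0,"rx":12,"ry":0,"rz":-0.1,"grip":0.8},{"tx":-1.5,"ty":24,"tz":0,"rx":12,"ry":0,"rz":-0.1,"grip":0.8},{"tx":-1.5,"ty":28,"tz":0,"rx":12,"ry":0,"rz":-0.1,"grip":0.8},{"tx":-1.5,"ty":31.5,"tz":0,"rx":12,"ry":0,"rz":-0.1,"grip":0.8},{"tx":-1.5,"ty":32.4,"tz":0,"rx":12,"ry":0,"rz":-0.1,"grip":0.8},{"tx":-1.5,"ty":32.4,"tz":0,"rx":12,"ry":0,"rz":-0.1,"grip":0.8}]'
python3 plan.py 62 38 12 1; python3 - <<'E'
from cell import manip
from h import *
import pickle
s=manip.sense();g=manip.get_image("wrist");pickle.dump((s,g),open("w3.pkl","wb"))
t=manip.get_image("top")
cv2.imwrite("pics/w3.png",np.vstack([cv2.resize(g["image"],(480,300)),cv2.resize(t["image"][165:255,200:344],(480,300),interpolation=2)])[:,:,::-1])
E
```

```text
time_s: 4.2
tcp_pos: [519.5, 174.4, 285.8]
orientation: [0.037, 0.994, -0.104, -0.004]
contact_force: [-1.2, -0.2, -2.9]
opening: 13.0
finger_force: 60.3
t 4.2 C [ -0.1 -10.1  91.1] +end [-0.4 66.2 75. ] -end [  0.3 -86.4 107.3] tilt 11.97 roll 0.06 yaw -4.21 F xyz [-1.1 -0.3 -2.9] M [ 0.26 -0.04] open 13.0 60
shift cm [-0.11  0.36  3.7 ] rot deg [ 0.03 -0.    0.29]
```

View pics/w3.png

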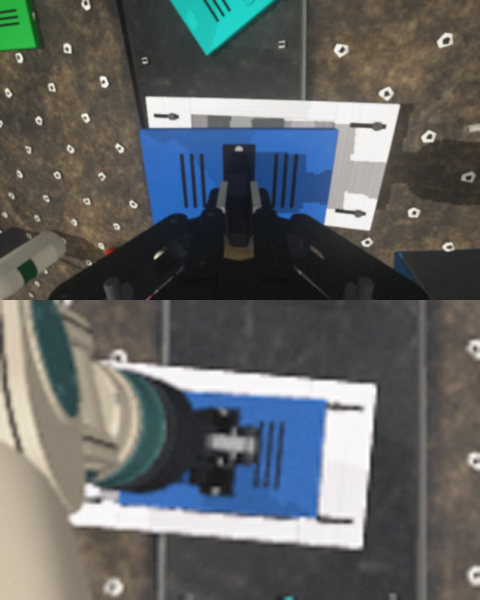

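The cover hangs tilted over the opening with its +y end low, lined up with the frame within a few mm. I lower the +y end through the opening in steps, watching the force.

```bash
python3 -m pendant '[{"tx":-0.1,"ty":0.35,"tz":1.2,"rx":0,"ry":0,"rz":0.2,"grip":0.8},{"tx":-0.1,"ty":0.35,"tz":2.4,"rx":0,"ry":0,"rz":0.2,"grip":0.8},{"tx":-0.1,"ty":0.35,"tz":3.5,"rx":0,"ry":0,"rz":0.2,"grip":0.8},{"tx":-0.1,"ty":0.35,"tz":3.5,"rx":0,"ry":0,"rz":0.2,"grip":0.8},{"tx":-0.1,"ty":0.35,"tz":3.5,"rx":0,"ry":0,"rz":0.2,"grip":0.8}]'
python3 plan.py 62 32 12 1
```

```text
time_s: 4.72
tcp_pos: [519.6, 166.7, 250.3]
orientation: [0.04, 0.994, -0.105, -0.006]
contact_force: [0.3, 0.2, -3.0]
opening: 12.7
finger_force: 60.2
t 4.72 C [  0.  -18.1  55.7] +end [ 0.2 58.2 39.4] -end [ -0.2 -94.4  72. ] tilt 12.06 roll 0.15 yaw -4.65 F xyz [ 0.3  0.2 -3. ] M [ 0.32 -0.01] open 12.7 60
shift cm [-0.03  0.51  0.65] rot deg [-0.06 -0.18 -0.14]
```

```bash
python3 -m pendant '[{"tx":-0.05,"ty":0.3,"tz":0.4,"rx":0,"ry":0,"rz":-0.1,"grip":0.8},{"tx":-0.05,"ty":0.3,"tz":0.7,"rx":0,"ry":0,"rz":-0.1,"grip":0.8},{"tx":-0.05,"ty":0.3,"tz":0.7,"rx":0,"ry":0,"rz":-0.1,"grip":0.8},{"tx":-0.05,"ty":0.3,"tz":0.7,"rx":0,"ry":0,"rz":-0.1,"grip":0.8}]';python3 plan.py
python3 -m pendant '[{"tx":0,"ty":0,"tz":0.15,"rx":0,"ry":0,"rz":0,"grip":0.8},{"tx":0,"ty":0,"tz":0.3,"rx":0,"ry":0,"rz":0,"grip":0.8},{"tx":0,"ty":0,"tz":0.3,"rx":0,"ry":0,"rz":0,"grip":0.8}]'
python3 plan.py 74 31.5 12 1
```

```text
time_s: 5.05
tcp_pos: [521.1, 169.4, 244.3]
orientation: [0.039, 0.994, -0.104, -0.004]
contact_force: [-0.0, 0.3, -3.0]
opening: 12.9
finger_force: 60.3
t 5.05 C [  2.  -15.   49.7] +end [ 2.  61.3 33.5] -end [  2.1 -91.3  65.9] tilt 12.00 roll -0.02 yaw -4.46 F xyz [-0.1  0.3 -3. ] M [0.33 0.01] open 12.9 60
time_s: 5.3
tcp_pos: [520.9, 168.8, 241.2]
orientation: [0.039, 0.994, -0.104, -0.004]
contact_force: [0.4, 0.0, -3.8]
opening: 13.3
finger_force: 60.3
t 5.3 C [  1.9 -15.7  46.6] +end [ 1.8 60.6 30.4] -end [  1.9 -92.   62.8] tilt 12.00 roll -0.00 yaw -4.46 F xyz [ 0.4  0.1 -3.8] M [ 0.4  -0.04] open 13.3 60
shift cm [ 0.08  1.29 -0.39] rot deg [-0.    0.01  0.04]
```

```bash
python3 -m pendant '[{"tx":0.05,"ty":0,"tz":0.1,"rx":0,"ry":0,"rz":0,"grip":0.8},{"tx":0.05,"ty":0,"tz":0.15,"rx":0,"ry":0,"rz":0,"grip":0.8},{"tx":0.05,"ty":0,"tz":0.15,"rx":0,"ry":0,"rz":0,"grip":0.8}]';python3 plan.py
python3 -m pendant '[{"tx":0,"ty":0,"tz":0.1,"rx":0,"ry":0,"rz":0,"grip":0.8},{"tx":0,"ty":0,"tz":0.15,"rx":0,"ry":0,"rz":0,"grip":0.8},{"tx":0,"ty":0,"tz":0.15,"rx":0,"ry":0,"rz":0,"grip":0.8}]'
python3 plan.py
```

```text
time_s: 5.55
tcp_pos: [520.7, 168.5, 240.6]
orientation: [0.039, 0.994, -0.104, -0.004]
contact_force: [-1.4, -1.1, 2.1]
opening: 12.9
finger_force: 61.0
t 5.55 C [  1.9 -15.9  46. ] +end [ 1.8 60.4 29.8] -end [  1.9 -92.2  62.2] tilt 11.99 roll -0.06 yaw -4.47 F xyz [-1.3 -1.2  2.1] M [0.35 0.18] open 12.9 61
time_s: 5.8
tcp_pos: [520.8, 168.2, 240.1]
orientation: [0.039, 0.994, -0.104, -0.003]
contact_force: [-3.7, -1.4, 9.5]
opening: 13.2
finger_force: 62.1
t 5.8 C [  2.  -16.2  45.5] +end [ 2.  60.1 29.3] -end [  2.1 -92.5  61.7] tilt 11.99 roll -0.07 yaw -4.46 F xyz [-3.6 -1.6  9.5] M [0.24 0.66] open 13.2 62
```

Contact with the ledge is at measured z ≈ 29.8, so z is confirmed. There is a slight side force, so I shift x back a little, lift 2 mm and go in under the lip.

```bash
python3 -m pendant '[{"tx":0.1,"ty":0,"tz":-0.38,"rx":0,"ry":0,"rz":0,"grip":0.8},{"tx":0.1,"ty":0.5,"tz":-0.48,"rx":0,"ry":0,"rz":0,"grip":0.8},{"tx":0.1,"ty":1,"tz":-0.59,"rx":0,"ry":0,"rz":0,"grip":0.8},{"tx":0.1,"ty":1.5,"tz":-0.7,"rx":0,"ry":0,"rz":0,"grip":0.8},{"tx":0.1,"ty":1.5,"tz":-0.7,"rx":0,"ry":0,"rz":0,"grip":0.8},{"tx":0.1,"ty":1.5,"tz":-0.7,"rx":0,"ry":0,"rz":0,"grip":0.8}]';python3 plan.py 86 32 12 1
```

```text
time_s: 6.3
tcp_pos: [520.6, 184.8, 241.6]
orientation: [0.038, 0.994, -0.105, -0.004]
contact_force: [-0.0, 0.3, -2.2]
opening: 13.4
finger_force: 60.3
t 6.3 C [ 0.1  0.2 46.9] +end [ 0.  76.5 30.7] -end [  0.3 -76.1  63.2] tilt 12.02 roll 0.03 yaw -4.40 F xyz [-0.1  0.3 -2.2] M [ 0.35 -0.  ] open 13.4 60
shift cm [-0.08  0.9  -0.32] rot deg [-0.02 -0.01  0.1 ]
```

```bash
python3 -m pendant '[{"tx":-0.05,"ty":0.35,"tz":-0.17,"rx":0,"ry":0,"rz":0,"grip":0.8},{"tx":-0.05,"ty":0.7,"tz":-0.25,"rx":0,"ry":0,"rz":0,"grip":0.8},{"tx":-0.05,"ty":0.8,"tz":-0.26,"rx":0,"ry":0,"rz":0,"grip":0.8},{"tx":-0.05,"ty":0.8,"tz":-0.26,"rx":0,"ry":0,"rz":0,"grip":0.8}]';python3 plan.py
python3 -m pendant '[{"tx":0,"ty":0.15,"tz":-0.03,"rx":0,"ry":0,"rz":0,"grip":0.8},{"tx":0,"ty":0.25,"tz":-0.05,"rx":0,"ry":0,"rz":0,"grip":0.8},{"tx":0,"ty":0.25,"tz":-0.05,"rx":0,"ry":0,"rz":0,"grip":0.8}]';python3 plan.py
```

```text
time_s: 6.63
tcp_pos: [522.0, 193.0, 243.0]
orientation: [0.039, 0.994, -0.104, -0.004]
contact_force: [0.5, 0.6, -3.9]
opening: 13.0
finger_force: 60.3
t 6.63 C [ 1.1  8.6 48.4] +end [ 1.  84.9 32.2] -end [  1.2 -67.7  64.6] tilt 11.99 roll -0.02 yaw -4.44 F xyz [ 0.5  0.6 -3.9] M [ 0.32 -0.01] open 13.0 60
time_s: 6.88
tcp_pos: [522.0, 195.2, 243.0]
orientation: [0.039, 0.994, -0.105, -0.004]
contact_force: [-0.4, 0.2, -2.4]
opening: 12.9
finger_force: 60.3
t 6.88 C [ 0.9 10.8 48.3] +end [ 0.9 87.1 32.1] -end [  1.  -65.5  64.6] tilt 12.01 roll -0.01 yaw -4.46 F xyz [-0.4  0.2 -2.4] M [ 0.39 -0.03] open 12.9 60
```

```bash
python3 -m pendant '[{"tx":0,"ty":0.1,"tz":-0.02,"rx":0,"ry":0,"rz":0,"grip":0.8},{"tx":0,"ty":0.2,"tz":-0.04,"rx":0,"ry":0,"rz":0,"grip":0.8},{"tx":0,"ty":0.2,"tz":-0.04,"rx":0,"ry":0,"rz":0,"grip":0.8}]';python3 plan.py

```

```text
time_s: 7.13
tcp_pos: [522.0, 196.4, 243.1]
orientation: [0.039, 0.994, -0.106, -0.004]
contact_force: [-1.4, -5.7, -1.3]
opening: 12.8
finger_force: 60.5
t 7.13 C [ 0.7 11.2 48.6] +end [ 0.7 87.5 32.1] -end [  0.7 -65.   65.1] tilt 12.21 roll -0.00 yaw -4.50 F xyz [-0.9 -5.8 -1.3] M [-0.92  0.09] open 12.8 60
```

The end wall is found: end contact at y ≈ 87.3, and the top corner adds 1.7, so the wall is at F+89 and the frame estimate holds. Now the waypoints for lowering the −y end with 0.7 mm backed off.

```bash
for a in "86.8 31.5 10" "87.3 31.5 7" "87.8 31.5 3.5" "88.2 31.5 0" ; do python3 plan.py $a 0.8|tail -1; done
```

```text
shift cm [-0.01 -0.81  0.39] rot deg [-2.21  0.    0.  ]
shift cm [-0.01 -1.78  0.85] rot deg [-5.21  0.    0.  ]
shift cm [-0.01 -2.88  1.46] rot deg [-8.71  0.    0.  ]
shift cm [-0.01 -3.95  2.14] rot deg [-12.21   0.     0.  ]
```

```bash
python3 -m pendant '[{"tx":0,"ty":-0.85,"tz":0.38,"rx":-2,"ry":0,"rz":0,"grip":0.8},{"tx":0,"ty":-1.86,"tz":0.83,"rx":-5,"ry":0,"rz":0,"grip":0.8},{"tx":0,"ty":-2.4,"tz":1.15,"rx":-6.8,"ry":0,"rz":0,"grip":0.8},{"tx":0,"ty":-2.96,"tz":1.44,"rx":-8.5,"ry":0,"rz":0,"grip":0.8},{"tx":0,"ty":-2.96,"tz":1.44,"rx":-8.5,"ry":0,"rz":0,"grip":0.8}]';python3 plan.py 88.2 31.5 0 0.8
```

```text
time_s: 7.55
tcp_pos: [519.4, 164.5, 234.7]
orientation: [0.04, 0.999, -0.03, -0.001]
contact_force: [0.4, -0.1, -3.5]
opening: 12.8
finger_force: 60.4
t 7.55 C [ 0.5  9.3 36.1] +end [ 0.5 87.2 31.4] -end [  0.4 -68.5  40.7] tilt 3.44 roll 0.03 yaw -4.54 F xyz [ 0.4 -0.1 -3.5] M [0.04 0.08] open 12.8 60
shift cm [-0.02 -1.08  0.49] rot deg [-3.44 -0.03 -0.04]
```

```bash
python3 -m pendant '[{"tx":0,"ty":-0.5,"tz":0.23,"rx":-1.7,"ry":0,"rz":0,"grip":0.8},{"tx":0,"ty":-1.06,"tz":0.5,"rx":-3.4,"ry":0,"rz":0,"grip":0.8},{"tx":0,"ty":-1.06,"tz":0.55,"rx":-3.4,"ry":0,"rz":0,"grip":0.8},{"tx":0,"ty":-1.06,"tz":0.55,"rx":-3.4,"ry":0,"rz":0,"grip":0.8}]';python3 plan.py
```

```text
time_s: 7.88
tcp_pos: [518.8, 154.5, 230.1]
orientation: [0.039, 0.999, -0.001, -0.0]
contact_force: [-1.4, -1.6, -2.8]
opening: 13.1
finger_force: 60.4
t 7.88 C [ 0.7 10.7 31.1] +end [ 0.7 88.7 30.8] -end [  0.7 -67.3  31.3] tilt 0.16 roll 0.02 yaw -4.48 F xyz [-1.3 -1.7 -2.8] M [-0.34  0.13] open 13.1 60
```

Flat and free. Slide back toward the narrow lip and feel for its wall.

```bash
python3 -m pendant '[{"tx":0,"ty":-0.4,"tz":0,"rx":0,"ry":0,"rz":0,"grip":0.8},{"tx":0,"ty":-0.8,"tz":0,"rx":-0.1,"ry":0,"rz":0,"grip":0.8},{"tx":0,"ty":-1,"tz":0,"rx":-0.1,"ry":0,"rz":0,"grip":0.8},{"tx":0,"ty":-1,"tz":0,"rx":-0.1,"ry":0,"rz":0,"grip":0.8},{"tx":0,"ty":-1,"tz":0,"rx":-0.1,"ry":0,"rz":0,"grip":0.8}]';python3 plan.py
python3 -m pendant '[{"tx":0,"ty":-0.1,"tz":0,"rx":0,"ry":0,"rz":0,"grip":0.8},{"tx":0,"ty":-0.15,"tz":0,"rx":0,"ry":0,"rz":0,"grip":0.8},{"tx":0,"ty":-0.15,"tz":0,"rx":0,"ry":0,"rz":0,"grip":0.8}]';python3 plan.py
```

```text
time_s: 8.3
tcp_pos: [518.3, 144.6, 230.4]
orientation: [0.039, 0.999, 0.0, 0.0]
contact_force: [-0.3, 0.6, -3.2]
opening: 12.8
finger_force: 60.4
t 8.3 C [ 1.2  1.4 31.4] +end [ 1.1 79.4 31.4] -end [  1.2 -76.6  31.3] tilt -0.02 roll -0.04 yaw -4.46 F xyz [-0.3  0.6 -3.2] M [-0.01 -0.04] open 12.8 60
time_s: 8.55
tcp_pos: [518.2, 143.3, 230.4]
orientation: [0.039, 0.999, 0.001, 0.0]
contact_force: [0.1, 2.1, -2.9]
opening: 12.7
finger_force: 60.5
t 8.55 C [ 1.2  0.3 31.4] +end [ 1.1 78.3 31.5] -end [  1.2 -77.7  31.3] tilt -0.06 roll -0.03 yaw -4.46 F xyz [-0.   2.1 -2.9] M [0.31 0.  ] open 12.7 61
```

```bash
python3 -m pendant '[{"tx":0,"ty":0.02,"tz":0.1,"rx":0,"ry":0,"rz":0,"grip":0.8},{"tx":0,"ty":0.02,"tz":0.18,"rx":0,"ry":0,"rz":0,"grip":0.8},{"tx":0,"ty":-0.1,"tz":0.18,"rx":0,"ry":0,"rz":0,"grip":0.8},{"tx":0,"ty":-0.1,"tz":0.18,"rx":0,"ry":0,"rz":0,"grip":0.8},{"tx":0,"ty":-0.1,"tz":0.18,"rx":0,"ry":0,"rz":0,"grip":0.8}]';python3 plan.py
```

```text
time_s: 8.97
tcp_pos: [518.2, 142.8, 229.3]
orientation: [0.039, 0.999, 0.002, 0.001]
contact_force: [-3.2, 4.9, 3.1]
opening: 12.6
finger_force: 61.3
t 8.97 C [ 1.4  0.3 30.3] +end [ 1.3 78.2 30.5] -end [  1.5 -77.7  30. ] tilt -0.18 roll -0.06 yaw -4.44 F xyz [-3.5  4.7  3.1] M [0.75 0.3 ] open 12.6 61
```

```bash
python3 -m pendant '[{"tx":0,"ty":0,"tz":0.08,"rx":0.2,"ry":0,"rz":0,"grip":0.8},{"tx":0,"ty":0,"tz":0.08,"rx":0.2,"ry":0,"rz":0,"grip":0.8},{"tx":0,"ty":0,"tz":0.08,"rx":0.2,"ry":0,"rz":0,"grip":0.8}]';python3 plan.py
python3 -m pendant '[{"tx":0,"ty":0,"tz":0.05,"rx":0.2,"ry":0,"rz":0,"grip":2},{"tx":0,"ty":0,"tz":0.05,"rx":0.2,"ry":0,"rz":0,"grip":3.5},{"tx":0,"ty":0,"tz":0,"rx":0.2,"ry":0,"rz":0,"grip":4.5},{"tx":0,"ty":0,"tz":0,"rx":0.2,"ry":0,"rz":0,"grip":4.5},{"tx":0,"ty":0,"tz":0,"rx":0.2,"ry":0,"rz":0,"grip":4.5}]';python3 plan.py
```

```text
time_s: 9.22
tcp_pos: [518.3, 143.2, 229.2]
orientation: [0.039, 0.999, 0.0, 0.001]
contact_force: [-3.9, 5.6, 7.6]
opening: 12.5
finger_force: 61.8
t 9.22 C [ 1.4  0.2 30.2] +end [ 1.3 78.2 30.3] -end [  1.5 -77.8  30.1] tilt -0.06 roll -0.06 yaw -4.43 F xyz [-4.3  5.3  7.6] M [1.05 0.63] open 12.5 62
time_s: 9.63
tcp_pos: [518.0, 141.8, 227.4]
orientation: [0.039, 0.999, -0.004, -0.0]
contact_force: [0.2, 0.2, 0.3]
opening: 45.1
finger_force: 0.0
t 9.63 C [ 1.  -2.9 28.4] +end [ 1.  75.1 27.9] -end [  1.  -80.9  29. ] tilt 0.43 roll -0.00 yaw -4.48 F xyz [0.2 0.2 0.3] M [0.02 0.02] open 45.1 0
```

Released with no contact. Retreat upward, then look.

```bash
python3 -m pendant '[{"tx":0,"ty":0.1,"tz":-2,"rx":0,"ry":0,"rz":0,"grip":5},{"tx":0,"ty":0.1,"tz":-5,"rx":0,"ry":0,"rz":0,"grip":6},{"tx":0,"ty":0.1,"tz":-9,"rx":0,"ry":0,"rz":0,"grip":6},{"tx":0,"ty":0.1,"tz":-12,"rx":0,"ry":0,"rz":0,"grip":6},{"tx":0,"ty":0.1,"tz":-14,"rx":0,"ry":0,"rz":0,"grip":6},{"tx":0,"ty":0.1,"tz":-14,"rx":0,"ry":0,"rz":0,"grip":6}]'
python3 - <<'E'
from plan import *
s=manip.sense();g=manip.get_image("wrist");sd=manip.get_image("side")
cv2.imwrite("pics/w4.png",np.vstack([cv2.resize(g["image"],(480,300)),cv2.resize(sd["image"][150:225,250:370],(480,300),interpolation=2)])[:,:,::-1])
R,t=wrist_Rt(g,s);h=cv2.cvtColor(g["image"],cv2.COLOR_RGB2HSV);m=cv2.morphologyEx(cv2.inRange(h,(100,120,40),(125,255,255)),cv2.MORPH_OPEN,np.ones((5,5)))
c=max(cv2.findContours(m,0,1)[0],key=cv2.contourArea).reshape(-1,2);P=cast(g,c,38,R,t);print(rect(P))
d=P[:,:2]-F;print("y",np.percentile(d@u[:2],[0,100]),"x",np.percentile(d@v[:2],[0,100]))
E
```

```text
time_s: 10.13
tcp_pos: [520.1, 144.2, 373.2]
orientation: [0.039, 0.999, -0.003, 0.005]
contact_force: [1.2, -1.1, 0.9]
opening: 60.1
finger_force: 0.0
(array([517.9, 144. ]), 141.6, 88.8, 85.55)
y [-70.03064512  71.51374289] x [-43.64375708  45.22946123]
```

View pics/w4.png

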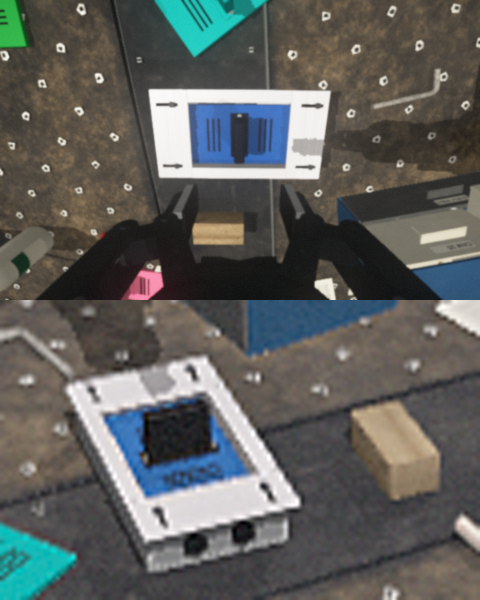

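Both ends lie under the lips (wrist view: blue from column 190 to 291 between the lips, flat). Check the rib position against its seated place (y≈0).

```bash
python3 - <<'E'
from plan import *
s=manip.sense();g=manip.get_image("wrist");R,t=wrist_Rt(g,s);h=cv2.cvtColor(g["image"],cv2.COLOR_RGB2HSV)
k=cv2.inRange(h,(0,0,0),(180,255,60));x0,y0=300,140;m=np.zeros_like(k);m[140:222,300:345]=k[140:222,300:345]
c=max(cv2.findContours(m,0,1)[0],key=cv2.contourArea).reshape(-1,2);P=cast(g,c,83,R,t);d=P[:,:2]-F
print(rect(P),"y",np.percentile(d@u[:2],[0,50,100]),"x",np.percentile(d@v[:2],[0,100]))
E
python3 plan.py
```

```text
(array([512.1, 144.6]), 18.9, 61.5, 84.98) y [-8.66370526  0.92545639 10.3481596 ] x [-35.81149319  25.62191191]
t 10.28 C [  0.6  -0.9 168. ] +end [  0.5  77.1 167.5] -end [  0.6 -78.9 168.6] tilt 0.42 roll 0.03 yaw -4.47 F xyz [ 0.1 -0.4 -0.4] M [ 0.02 -0.04] open 60.2 0
```

The estimate is 0.9 ± 1 mm, so I make sure with a light push on the rib by the open fingers, feeling for the wall.

```bash
python3 -m pendant '[{"tx":0,"ty":0.1,"tz":4,"rx":-0.4,"ry":0,"rz":0,"grip":4.5},{"tx":0,"ty":0.1,"tz":8,"rx":-0.4,"ry":0,"rz":0,"grip":4.5},{"tx":0,"ty":0.1,"tz":11.5,"rx":-0.4,"ry":0,"rz":0,"grip":4},{"tx":0,"ty":0.1,"tz":13,"rx":-0.4,"ry":0,"rz":0,"grip":3.5},{"tx":0,"ty":0.1,"tz":13,"rx":-0.4,"ry":0,"rz":0,"grip":3},{"tx":0,"ty":0.1,"tz":13,"rx":-0.4,"ry":0,"rz":0,"grip":3},{"tx":0,"ty":-0.3,"tz":13,"rx":-0.4,"ry":0,"rz":0,"grip":3},{"tx":0,"ty":-0.6,"tz":13,"rx":-0.4,"ry":0,"rz":0,"grip":3},{"tx":0,"ty":-0.7,"tz":13,"rx":-0.4,"ry":0,"rz":0,"grip":3}]';python3 plan.py
python3 -m pendant '[{"tx":0,"ty":-0.1,"tz":0,"rx":0,"ry":0,"rz":0,"grip":3},{"tx":0,"ty":-0.15,"tz":0,"rx":0,"ry":0,"rz":0,"grip":3},{"tx":0,"ty":-0.15,"tz":0,"rx":0,"ry":0,"rz":0,"grip":3}]';python3 plan.py
```

```text
time_s: 11.03
tcp_pos: [518.4, 135.8, 239.3]
orientation: [0.039, 0.999, 0.0, 0.002]
contact_force: [0.1, -0.4, -0.5]
opening: 30.1
finger_force: 0.0
t 11.03 C [ 2.6 -7.3 40.3] +end [ 2.6 70.7 40.4] -end [  2.6 -85.3  40.3] tilt -0.03 roll -0.19 yaw -4.48 F xyz [ 0.1 -0.4 -0.5] M [0.01 0.04] open 30.1 0
time_s: 11.28
tcp_pos: [518.2, 135.0, 238.9]
orientation: [0.039, 0.999, 0.001, 0.002]
contact_force: [1.2, 3.2, 0.4]
opening: 29.9
finger_force: 1.4
t 11.28 C [ 2.4 -7.8 39.9] +end [ 2.3 70.2 40.1] -end [  2.4 -85.8  39.7] tilt -0.13 roll -0.18 yaw -4.46 F xyz [0.9 3.3 0.4] M [ 0.63 -0.07] open 29.9 1
```

```bash
python3 -m pendant '[{"tx":0,"ty":-0.1,"tz":0,"rx":0,"ry":0,"rz":0,"grip":3},{"tx":0,"ty":-0.1,"tz":0,"rx":0,"ry":0,"rz":0,"grip":3},{"tx":0,"ty":-0.1,"tz":0,"rx":0,"ry":0,"rz":0,"grip":3}]';python3 plan.py
python3 -m pendant '[{"tx":0,"ty":0.5,"tz":0,"rx":0,"ry":0,"rz":0,"grip":3},{"tx":0,"ty":0.9,"tz":0,"rx":0,"ry":0,"rz":0,"grip":4},{"tx":0,"ty":0.9,"tz":-3,"rx":0,"ry":0,"rz":0,"grip":5},{"tx":0,"ty":0.9,"tz":-7,"rx":0,"ry":0,"rz":0,"grip":5},{"tx":0,"ty":0.9,"tz":-11,"rx":0,"ry":0,"rz":0,"grip":5},{"tx":0,"ty":0.9,"tz":-14,"rx":0,"ry":0,"rz":0,"grip":5},{"tx":0,"ty":0.9,"tz":-14,"rx":0,"ry":0,"rz":0,"grip":5},{"tx":0,"ty":0.9,"tz":-14,"rx":0,"ry":0,"rz":0,"grip":5}]'
python3 - <<'E'
from cell import manip
from h import *
g=manip.get_image("wrist");sd=manip.get_image("side")
cv2.imwrite("pics/w5.png",np.vstack([cv2.resize(g["image"],(480,300)),cv2.resize(sd["image"][150:225,250:370],(480,300),interpolation=2)])[:,:,::-1])
E
```

```text
time_s: 11.53
tcp_pos: [518.2, 134.6, 238.8]
orientation: [0.039, 0.999, 0.002, 0.001]
contact_force: [1.6, 5.0, 3.8]
opening: 29.8
finger_force: 2.7
t 11.53 C [ 2.3 -7.8 39.8] +end [ 2.2 70.2 40.1] -end [  2.5 -85.8  39.5] tilt -0.23 roll -0.16 yaw -4.42 F xyz [1.2 5.1 3.8] M [ 1.15 -0.06] open 29.8 3
time_s: 12.2
tcp_pos: [518.6, 142.7, 379.7]
orientation: [0.039, 0.999, -0.0, 0.002]
contact_force: [-0.0, -0.3, -1.1]
opening: 49.5
finger_force: 0.0
```

View pics/w5.png

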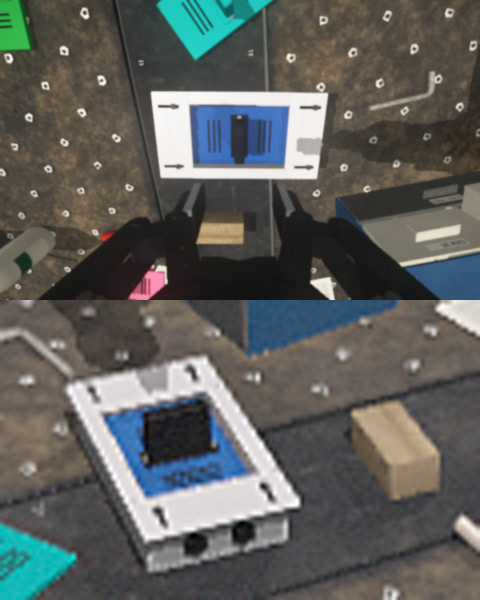

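The force rose to 5 N without the cover moving, so it is stopped at the wall. The views show it flat under both lips (columns 190–290), the frame unchanged and the gripper clear. Hand in.

```bash
python3 -c "
from cell import manip
print(manip.hand_in())"
```

```text
the job is handed in; nothing more can be done
None
```

The blue cover is seated flat under both lips and hard against the narrow-lip end wall where the switch pin sits; I couldn't read the switch itself. It is released and handed in at about 12 s, with pressing forces under about 11 N.

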